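# Show the inside of the dried mug to the inspection camera

### The job

Take the blue mug off its drying peg and hold it still in the air with its open mouth squarely facing the inspection camera's lens, the mouth centred in front of the lens and its rim about 12 cm from the glass, so that its inside can be checked for cracks. Finish while still holding it there, with the mug resting on nothing; do not knock the camera or push the other things on the table about.

Things in the scene. Friction and masses are not known exactly. Their poses are not given: they have to be found in the camera images.
- blue_mug: blue ceramic mug, 180 to 340 g, tapered: 95 mm tall, mouth 74 mm across outside (wall 4 mm), foot 52 mm, 89 mm deep inside. Starts upside down over one of the rack's pegs, mouth on the slab, foot on top (110 mm above the table). Origin: centre of its mouth; z: from mouth to foot; +y: to its handle, a 9 mm round loop in the y-z plane, 65 mm out from the axis, 17 to 76 mm from the mouth
- blue_mug_foot (a point): centre of the blue mug's flat foot, 95 mm from the mouth along the mug's z axis; same axes as the mug. Grip the mug's body just below it, across the mug's x, so that the handle is clear of the fingers
- rack: fixed wooden drying rack: slab 130 x 420 mm, 15 mm thick, with three upright pegs 14 mm across, their tops 85 mm above the table, at -140, 0 and +140 mm along its y axis, x = 0. Origin: centre of its underside, z up. It holds the blue, cream and clay-red mugs in any order, handles turned any way
- camera: fixed inspection camera: round dark foot 90 mm across, tiltable head 66 mm wide with its pivot 92 mm above the table, under 135 mm tall. Origin: centre of the foot's underside, z up; it looks along its own -x, roughly back towards the robot, and upward. Do not touch it
- lens (a point): centre of the camera's front glass (black tube with dark blue glass in a white ring, 26 mm in front of the head's pivot). The camera looks along this frame's -x axis, 48 to 68 degrees above level; y is level, x and z tilt with the head. The head is stiff and stays as set
- cream_mug: cream mug, same shape and size as the blue mug, upside down on another peg of the rack; origin at the centre of its mouth, z towards its foot. Leave it alone.
- clay_mug: clay-red (terracotta) mug, same shape and size as the blue mug, upside down on another peg of the rack; origin at the centre of its mouth, z towards its foot. Leave it alone.
- spare_mug: cream mug of the same shape standing upright, towards the far side; origin centre of its foot. Leave it alone
- jam_jar: amber jar with a brass lid, 68 mm across, 95 mm tall, far side; origin centre of its underside. Leave it alone
- tea_tin: green tin, 72 mm across, 120 mm tall, near the right; origin centre of its underside. Leave it alone
- side_plate: white plate, 150 mm across, 16 mm tall, between rack and camera; origin centre of its underside. Leave it alone

How it is judged:
By the outcome, as a careful person would: the job done as asked, in the order asked, and still so for the second after the job is handed in, while the arm keeps its last pose, push and grip.
It also fails if it takes over 32 s, if anything falls off the work surface, if the arm or the gripper's body presses on something with over 40 N, if the wrist force passes 120 N, or if a joint passes its speed limit or range.

### The arm

A 6-joint arm with a two-finger parallel gripper is mounted at the origin on the work surface. World frame = base frame: x ahead of the robot, y to its left, z up, the work surface at z = 0. Lengths are in mm, angles in rad, forces in N, time in s.
With the tool pointing down it reaches from about 275 to 1000 mm from the base axis. Payload 8.4 kg.
Tool frame: the origin (TCP) lies between the finger pads; the fingertips stand 8 mm ahead of it and the grasp point (between the pads) lies 11 mm behind it (tcp_to_tips is the distance from the TCP to the fingertips, in mm); z points along the fingers, y is the line along which they close (so a half turn about z gives the same grasp; the last joint's range is limited). The gripper opens to 85 mm and grips with 20 to 120 N. Pads are 22 mm wide; open, the fingers measure 114 mm over their backs; the gripper's body (76 mm by 85 mm) begins 54 mm behind the grasp point. The pads swing forward as they close: fully open they stand 13 mm farther back than shut.
Start: joints at [-1.16, 0.353, 1.633, -0, 1.155, -0.002], TCP at [250.734, -572.504, 239.281] pointing down, gripper open.
Joint ranges: [-2.63, 2.63], [-0.92, 2.1], [0.06, 2.66], [-1.3, 4.44], [0, 2.69], [-3.02, 3.02]. Speed limits (rad/s): [2.22, 2.22, 2.79, 3.14, 3.14, 3.14].

### API

Orientations are given as [roll, pitch, yaw] about the fixed x, y, z axes, in that order (R = Rz(yaw) Ry(pitch) Rx(roll)).
In Python, from rig import * gives the robot as it stands.
- The arm moves only by the tool step_arm, never from a script. Its argument "motion" is a list of rows, each an object with "claw": the finger opening in mm, from 0 to 85.4; "delta_pos": the shift along the tool's x, y, z in mm, a list of three; "turn": the turn about the tool's z in rad. In form: [{"claw": claw, "delta_pos": [dx, dy, dz], "turn": turn}, ...]. A call has 1 to 8 rows; each row shifts and turns the commanded pose from where the row before left it, along the tool's axes as they then stand; what a row does not reach is not made up. A row lasts 1/12 s, in which the tool goes at most 41.7 mm and 7.16 degrees, less where a joint would pass 70% of its speed; a pose out of reach is approached as far as the arm can. A call is refused whole if a number of a shift passes 41.7 or a number of a turn 0.125, either way. A call with a gripper value outside its range is refused whole. The fingers move at their own pace and stop on an object; "force" is the grip in N (left out, the last holds). Time passes only in rows, so rows that do not move let the fingers close. It gives the time, the measured TCP pose, the force, the opening and the grip force at its end, in the units of the state.
- sense(): the state, without advancing time (a new reading comes with each control period).
- grab_frame(name): name is "side" or "top"; returns a dict with "img" (480x640x3 uint8, red, green, blue), "vertical_fov" (degrees; the focal length in pixels is half the picture's height over the tangent of half this angle, whatever the lens; pixels are square), "cx", "cy" (the principal point, pixels), "R" (3x3) and "t" (3): a world point X has camera coordinates R X + t. Camera axes: x right, y down, z forward; pixel columns grow to the right and rows downward; lengths in mm; the calibration is good to about 2 mm. A picture is of the moment at which its call begins. There is no depth.
- sign_off(): hands the job in; it is judged then, once.
The state is a dict: "clock": time; "qpos": joint angles; "qvel": joint speeds; "joint_efforts": joint torques, N m; "eef_pos": TCP position; "tcp_rot": TCP orientation; "contact_force": force on the tool from outside, world axes, zero at the start; "wrist_torque": the same for the moment, N m; "opening": opening from 0.0 (shut) to 1.0 (fully open); "grasp_force": force on a finger pad.
Only numpy, scipy, OpenCV 4.12 (cv2) and the standard library are available. Lean on these libraries where they do the work, as an engineer would, in place of code of your own. Each camera call takes 0.05 s, during which the arm holds its last target. There are 200 camera calls.

## Working session

There is one attempt and no reset: what is moved stays moved. The work goes in short steps, Python scripts to look and compute and a tool call to move; the robot and the scene stay as the last step left them, time stands still between calls to the robot, and variables do not carry over. Pictures are saved under pics/ and viewed, at most 10 in all, crops included, and the job is handed in when it is done.

Besides the shell and the picture viewer there is one more tool, called after "Call:" as name(argument=value, ...) on one line, values as JSON. step_arm: Moves the arm, as the interface text tells. Its arguments: {"type":"object","properties":{"motion":{"type":"array","items":{"type":"object","properties":{"claw":{"type":"number"},"delta_pos":{"type":"array","items":{"type":"number"}},"turn":{"type":"number"}}}},"force":{"type":"number"}},"required":["motion"]}

```bash
mkdir -p pics; ls; python3 - <<'E'
from rig import *
import cv2
for n in("side","top"):
    f=grab_frame(n); cv2.imwrite(f"pics/{n}0.png",f["img"][:,:,::-1]); print(n,f["vertical_fov"],f["cx"],f["cy"],f["R"],f["t"])
print(sense())
E
```

```text
pics
side 42.82489966078242 321.1382007496981 240.3740924320627 [[-0.97943561 -0.20136706  0.01253734]
 [-0.12384202  0.55097622 -0.82528077]
 [ 0.15927659 -0.80986203 -0.56458344]] [ 559.57374771  159.52685326 1424.76956281]
top 49.62320780391447 321.78531816688223 232.85657090589393 [[-0.01642374 -0.99975642 -0.01474323]
 [-0.99114428  0.01822196 -0.13153321]
 [ 0.13176982  0.0124524  -0.99120213]] [  -9.55003633  596.32500932 1335.67125238]
{'clock': 0.1, 'qpos': array([-1.16041905e+00,  3.53602106e-01,  1.63403787e+00, -1.69495821e-05,
        1.15522514e+00, -2.40450707e-03]), 'qvel': array([ 0.00044645, -0.002362  , -0.00148636,  0.00094215, -0.00066903,
       -0.00033652]), 'joint_efforts': array([-1.56635779e-03, -6.06358051e+01, -3.42817461e+01, -1.09579537e-04,
        3.84728177e-03,  2.65933818e-05]), 'eef_pos': array([ 250.55175934, -572.12857173,  238.63162661]), 'tcp_rot': array([-3.14032016e+00,  1.24385401e-05,  4.12788644e-01]), 'contact_force': array([-0.25565289, -0.11718523,  0.15267564]), 'wrist_torque': array([-0.02549277,  0.00199089, -0.06166484]), 'grasp_force': 0.0, 'opening': 0.9984927101889125}
```

View pics/side0.png

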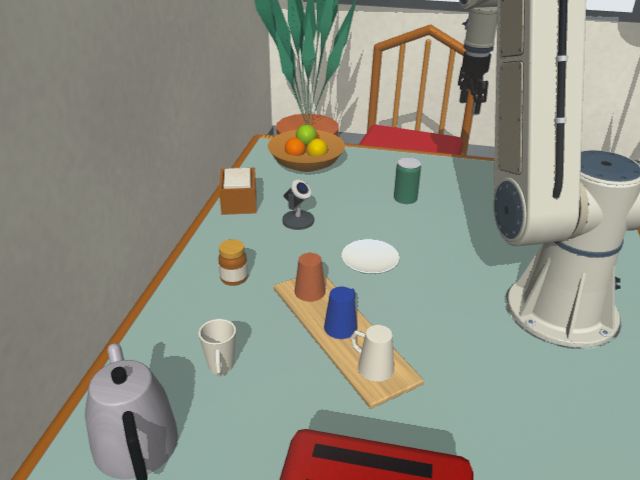

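View pics/top0.png

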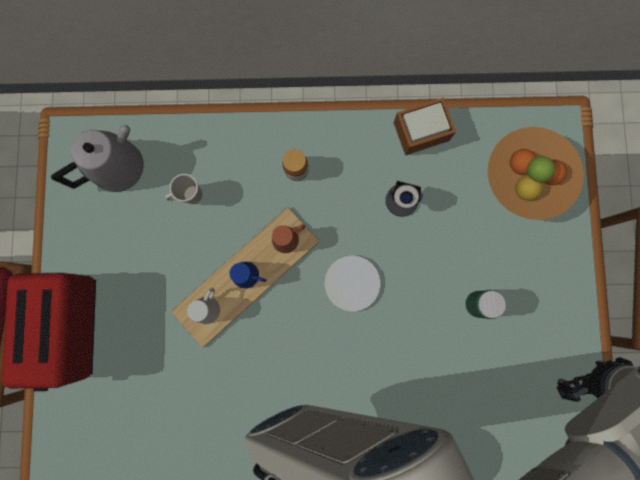

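The side view shows the blue mug mid-rack at (341,312) and the camera head at (300,190). In the top view the blue foot is at (243,274), its handle runs towards (262,280), and the lens is at (406,197). Next I'll enlarge these areas to measure them.

```bash
python3 - <<'E'
import cv2,numpy as np
s=cv2.imread("pics/side0.png");t=cv2.imread("pics/top0.png")
def c(i,x,y,w,h,k): return cv2.resize(i[y:y+h,x:x+w],None,fx=k,fy=k,interpolation=cv2.INTER_NEAREST)
a=np.hstack([c(s,274,172,50,37,8),c(t,380,178,50,37,8)])
b=np.hstack([c(s,310,280,50,37,8),c(t,225,255,50,37,8)])
cv2.imwrite("pics/crop0.png",np.vstack([a,b]))
E
```

```text
(no output)
```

View pics/crop0.png

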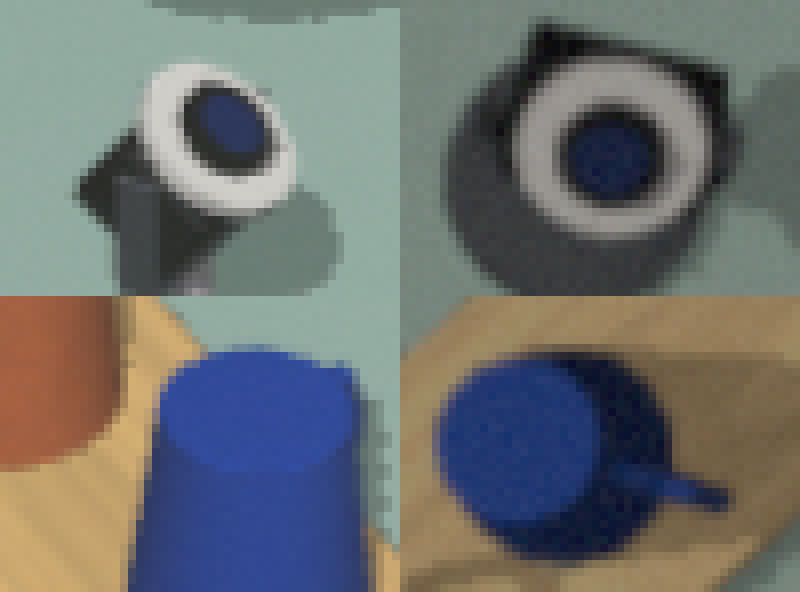

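```bash
cat > h.py <<'E'
from rig import *
import numpy as np, cv2
def cam(n):
    f=grab_frame(n); f["f"]=240/np.tan(np.radians(f["vertical_fov"]/2)); f["R"]=np.array(f["R"]);f["t"]=np.array(f["t"]);return f
def ray(f,p):
    d=f["R"].T@np.array([(p[0]-f["cx"])/f["f"],(p[1]-f["cy"])/f["f"],1]); return -f["R"].T@f["t"],d/np.linalg.norm(d)
def plane(f,p,z): o,d=ray(f,p); return o+d*(z-o[2])/d[2]
def tri(fs,ps):
    A=np.zeros((3,3));b=np.zeros(3)
    rs=[ray(f,p) for f,p in zip(fs,ps)]
    for o,d in rs: M=np.eye(3)-np.outer(d,d);A+=M;b+=M@o
    X=np.linalg.solve(A,b); return X,[np.linalg.norm(np.cross(X-o,d)) for o,d in rs]
def proj(f,X): c=f["R"]@X+f["t"]; return f["f"]*c[:2]/c[2]+[f["cx"],f["cy"]]
def blob(m,near):
    cs,_=cv2.findContours(m.astype(np.uint8),cv2.RETR_EXTERNAL,cv2.CHAIN_APPROX_NONE)
    return min([c for c in cs if len(c)>8],key=lambda c:np.linalg.norm(c[:,0].mean(0)-near))
def ell(img,box,fn,up=8):
    x,y,w,h=box; c=cv2.resize(img[y:y+h,x:x+w],None,fx=up,fy=up,interpolation=cv2.INTER_CUBIC).astype(int)
    k=blob(fn(c),np.array([w,h])*up/2); (cx,cy),(a,b),th=cv2.fitEllipse(cv2.convexHull(k))
    return np.array([(cx+.5)/up-.5+x,(cy+.5)/up-.5+y]),(a/up,b/up),th
def tensor(fs,es):
    """r^2(I-nn') from ellipses (weak perspective about the centre)"""
    X,_=tri(fs,[e[0] for e in es]);A=[];b=[]
    for f,(c,(a,bb),th) in zip(fs,es):
        q=f["R"]@X+f["t"];J=f["f"]/q[2]*np.array([[1,0,-q[0]/q[2]],[0,1,-q[1]/q[2]]])@f["R"]
        t=np.radians(th);U=np.array([[np.cos(t),-np.sin(t)],[np.sin(t),np.cos(t)]])
        E=U@np.diag([a*a/4,bb*bb/4])@U.T
        for i,j in((0,0),(0,1),(1,1)):
            K=np.outer(J[i],J[j]);K=K+K.T
            A.append([K[0,0]/2,K[1,1]/2,K[2,2]/2,K[0,1],K[0,2],K[1,2]]);b.append(E[i,j])
    m=np.linalg.lstsq(np.array(A),np.array(b),rcond=None)[0]
    M=np.array([[m[0],m[3],m[4]],[m[3],m[1],m[5]],[m[4],m[5],m[2]]]);w,V=np.linalg.eigh(M)
    n=V[:,0]*np.sign(V[2,0]); return X,n,w
E
python3 - <<'E'
from h import *
S,T=cam("side"),cam("top")
wht=lambda lo:(lambda c:(c.min(2)>lo)&(c.max(2)-c.min(2)<28))
blu=lambda c:(c[...,2]-c[...,0]>22)
def el(n): return np.degrees([np.arcsin(n[2]),np.arctan2(n[1],n[0])])
rs=ell(S["img"],(286,174,30,32),wht(150)); rt=ell(T["img"],(390,182,32,28),wht(105))
gs=ell(S["img"],(292,176,22,22),blu); gt=ell(T["img"],(396,187,20,20),blu)
print(rs,rt,gs,gt)
X,n,w=tensor([S,T],[rs,rt]);print("ring",X,n,el(n),np.sqrt(abs(w)))
G,n2,w2=tensor([S,T],[gs,gt]);print("glass",G,n2,el(n2),np.sqrt(abs(w2)),tri([S,T],[gs[0],gt[0]])[1]);print("G-ring",G-X,el((G-X)/np.linalg.norm(G-X)))
dark=lambda c:(c.max(2)<75)
m=dark(T["img"].astype(int));k=blob(m[170:230,370:440],[30,30]);print("footpix",k.min((0,1))+[370,170],k.max((0,1))+[370,170])
# mug
B=T["img"].astype(int);bl=(B[...,2]>1.6*B[...,0])&(B[...,2]>40);bright=bl&(B[...,2]>105)
print("ft",ell(T["img"],(225,255,40,40),lambda c:(c[...,2]>1.6*c[...,0])&(c[...,2]>95)))
p=ell(T["img"],(225,255,40,40),lambda c:(c[...,2]>1.6*c[...,0])&(c[...,2]>95))[0]
F=plane(T,p,110);print("foot",F)
for z in(61,85):print("handle",plane(T,(264.5,279.3),z)-F,plane(T,(258,277.2),z)-F)
for nm,p,z in(("clay",(282.5,237.5),110),("cream",(197.5,311),110),("plate",(353,284),8),("tin",(491,304),120),("jar",(295,160),95)):print(nm,plane(T,p,z))
print("side pred foot",proj(S,F)); print(ray(T,(0,0))[0])
E
```

```text
(array([300.69675159, 188.31511497]), (16.63056755065918, 23.14337921142578), 128.91998291015625) (array([405.93185425, 196.09041214]), (22.078378677368164, 23.83306121826172), 88.53173065185547) (array([302.56554413, 187.03547859]), (5.857980728149414, 8.579748153686523), 132.59063720703125) (array([405.79593945, 197.48507118]), (8.760762214660645, 9.270498275756836), 89.93546295166016)
ring [ 677.66181686 -235.78669443  105.64561568] [-0.45427019  0.34611902  0.82087771] [ 55.17275299 142.69538164] [13.03299396 29.58539289 31.27377923]
glass [ 672.55732137 -234.52229686  111.05790563] [-0.47594958  0.29398374  0.82888212] [ 55.98407496 148.29727392] [ 5.37657058 11.33729491 12.00217756] [np.float64(0.19021287414027294), np.float64(0.19021287414026075)]
G-ring [-5.10449549  1.26439757  5.41228995] [ 45.8242777  166.08770351]
footpix [386 181] [422 215]
ft (array([239.25598907, 272.84610558]), (19.251079559326172, 20.32183265686035), 28.03787612915039)
foot [489.95092285 186.46543161 110.        ]
handle [-14.91063165 -56.88261425 -49.        ] [ -9.21781189 -40.08341612 -49.        ]
handle [-15.98704313 -59.86430954 -25.        ] [-10.39609188 -43.3657198  -25.        ]
clay [576.72521111  78.02570033 110.        ]
cream [397.5803302  289.44412095 110.        ]
plate [ 460.85483429 -100.67283841    8.        ]
tin [ 402.98340632 -430.20603921  120.        ]
jar [780.31849128  45.63662166  95.        ]
side pred foot [341.79487971 292.95718405]
[ 414.88611566  -37.04623309 1402.2159256 ]
```

```bash
python3 - <<'E'
from h import *
from scipy.optimize import least_squares
S,T=cam("side"),cam("top")
# foot: dark arc in top view, away from the head
def arc(f,x0,y0,x1,y1,thr,a0,a1,c):
    up=8;i=cv2.cvtColor(f["img"],cv2.COLOR_RGB2GRAY)[y0:y1,x0:x1];i=cv2.resize(i,None,fx=up,fy=up,interpolation=cv2.INTER_CUBIC)
    P=[]
    for a in np.radians(np.arange(a0,a1,4)):
        r=np.arange(6,26,.1);xs=(c[0]+r*np.cos(a));ys=(c[1]+r*np.sin(a))
        v=cv2.remap(cv2.cvtColor(f["img"],cv2.COLOR_RGB2GRAY),xs.astype(np.float32)[None],ys.astype(np.float32)[None],cv2.INTER_LINEAR)[0].astype(float)
        k=np.argmax(np.diff(v)) if 0 else np.argmax((v[4:]-v[:-4]));P.append((xs[k+2],ys[k+2]))
    return np.array(P)
def fit(f,P,z):
    W=np.array([plane(f,p,z)[:2] for p in P])
    s=least_squares(lambda u:np.hypot(*(W-u[:2]).T)-u[2],[*W.mean(0),45],loss="soft_l1");return s.x,np.abs(s.fun).max()
P=arc(T,0,0,0,0,0,75,200,(402,198.7))
for z in(0,8,14):print("top foot",z,fit(T,P,z))
Q=arc(S,0,0,0,0,0,20,160,(298,219))
for z in(0,4,8):print("side foot",z,fit(S,Q,z))
E
```

```text
Traceback (most recent call last):
cv2.error: OpenCV(4.12.0) /io/opencv/modules/imgproc/src/resize.cpp:4208: error: (-215:Assertion failed) !ssize.empty() in function 'resize'
```

```bash
python3 - <<'E'
import cv2,numpy as np
s=cv2.imread("pics/side0.png");t=cv2.imread("pics/top0.png")
def c(i,x,y,w,h,k): return cv2.resize(i[y:y+h,x:x+w],None,fx=k,fy=k,interpolation=cv2.INTER_CUBIC)
cv2.imwrite("pics/crop1.png",np.hstack([c(s,274,174,40,60,10),c(t,382,176,40,60,10)]))
E
```

```text
(no output)
```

View pics/crop1.png

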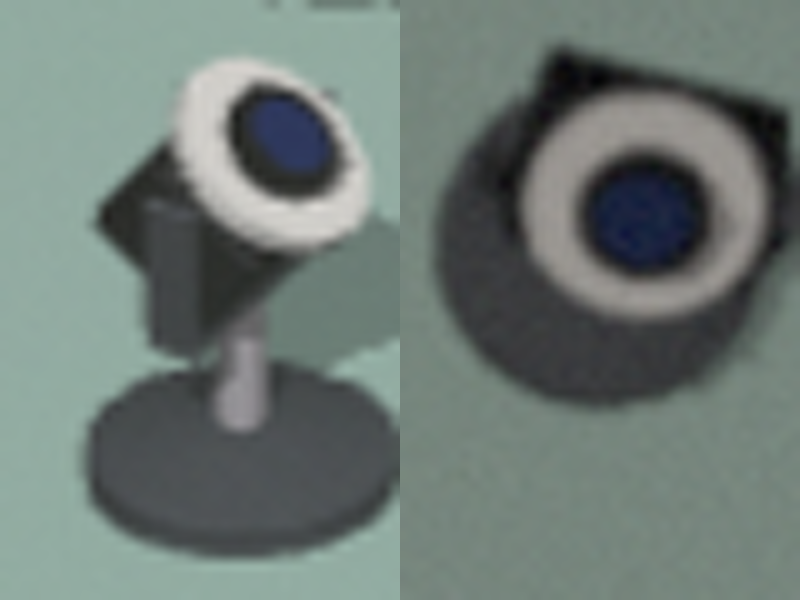

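```bash
python3 - <<'E'
from h import *
from scipy.optimize import least_squares
S,T=cam("side"),cam("top")
def edge(f,c,a0,a1):
    g=cv2.cvtColor(f["img"],cv2.COLOR_RGB2GRAY);P=[]
    for a in np.radians(np.arange(a0,a1,4)):
        r=np.arange(8,24,.1);xs=c[0]+r*np.cos(a);ys=c[1]+r*np.sin(a)
        v=cv2.remap(g,xs.astype(np.float32)[None],ys.astype(np.float32)[None],cv2.INTER_LINEAR)[0].astype(float)
        k=np.argmax(v[10:]-v[:-10]);P.append((xs[k+5],ys[k+5]))
    return np.array(P)
def fit(f,P,z,r=45):
    W=np.array([plane(f,p,z)[:2] for p in P])
    s=least_squares(lambda u:np.hypot(*(W-u[:2]).T)-r,W.mean(0),loss="soft_l1");return s.x.round(1),s.fun.round(1)
print("top foot",fit(T,edge(T,(401.5,198.7),80,190),5))
print("side foot",fit(S,edge(S,(297.8,219),15,165),0))
# back edge of head, dark->light going up
g=cv2.GaussianBlur(cv2.cvtColor(T["img"],cv2.COLOR_RGB2GRAY),(1,1),0).astype(float);W=[]
for x in range(399,420):
    col=g[174:190,x];d=col[:-1]-col[1:];k=int(np.argmax(d[:13]));w=np.clip(d[max(k-1,0):k+2],0,None);y=174.5+(np.arange(max(k-1,0),k+2)*w).sum()/w.sum();W.append(plane(T,(x,y),90)[:2])
W=np.array(W);p=np.polyfit(W[:,1],W[:,0],1);print("res",(W[:,0]-np.polyval(p,W[:,1])).round(1));e=np.array([-p[0],-1.]);az=np.degrees(np.arctan2(1*1,-1/p[0])) 
ydir=np.array([p[0],1.])/np.hypot(p[0],1);f=np.array([-ydir[1],ydir[0]]);print("az fwd",np.degrees(np.arctan2(f[1],f[0])))
wht=lambda lo:(lambda c:(c.min(2)>lo)&(c.max(2)-c.min(2)<28));blu=lambda c:(c[...,2]-c[...,0]>22)
E=dict(rs=(S,ell(S["img"],(286,174,30,32),wht(150))),rt=(T,ell(T["img"],(390,182,32,28),wht(105))),gs=(S,ell(S["img"],(292,176,22,22),blu)),gt=(T,ell(T["img"],(396,187,20,20),blu)))
X=np.array([675,-235,108.])
for az in(160,164,168):
  for k,(f,(c,ab,th)) in E.items():
    v=f["R"]@X+f["t"];n_img=ab[0]/ab[1]
    o,d=ray(f,c);els=np.radians(np.arange(40,75,.1));a=np.radians(az)
    N=np.c_[np.cos(els)*np.cos(a),np.cos(els)*np.sin(a),np.sin(els)]
    # minor axis direction in image and ratio
    q=v;J=f["f"]/q[2]*np.array([[1,0,-q[0]/q[2]],[0,1,-q[1]/q[2]]])@f["R"];D=N@J.T
    ang=np.degrees(np.arctan2(D[:,1],D[:,0]))%180;i=np.argmin(abs(abs(N@d)-n_img));j=np.argmin(abs((ang-th%180+90)%180-90))
    print(az,k,"ratio->el",np.degrees(els[i]).round(1),"minor axis->el",np.degrees(els[j]).round(1),round(th%180,1),round(ang[i],1))
E
```

```text
top foot (array([ 687.1, -238.5]), array([-1.4,  0.8,  0.5,  0.6,  0.9, -1.2, -0.6,  0.6, -1.3,  0.2, -0.8,
        0.4, -0.1,  0. , -0.4, -0.5,  0.4,  0.8,  0.2, -0.2,  0.2, -0.4,
       -0.5,  0.8,  1. ,  1.2, -1.3, -0.8]))
side foot (array([ 687.3, -235.8]), array([-0.9,  0. , -0.6,  0.2, -0.2, -0.7, -0.1, -0.3,  0.1,  0.3, -0. ,
       -1. , -0.8, -1.3,  1.5,  1.2,  0.7,  0.5,  0.2,  0.2,  0. ,  0.2,
        0.7,  1. ,  1.1,  1.1, -1.9, -1.8, -0.5,  0. , -0.4, -0.2,  0.3,
       -0. , -0. , -1.6, -1. ,  0. ]))
res [-1.2 -0.8 -0.6  0.1  0.1 -0.1  0.4  0.5  0.6  0.7  0.6  1.1  1.   0.
  0.7  0.  -0.6 -0.7 -0.2 -0.3 -1.2]
az fwd 164.09138191012656
160 rs ratio->el 45.8 minor axis->el 55.8 129.3 142.9
160 rt ratio->el 54.8 minor axis->el 66.0 87.6 98.9
160 gs ratio->el 43.4 minor axis->el 53.2 132.8 146.2
160 gt ratio->el 53.4 minor axis->el 40.0 107.9 99.6
164 rs ratio->el 49.1 minor axis->el 56.1 129.3 138.4
164 rt ratio->el 55.3 minor axis->el 61.2 87.6 92.6
164 gs ratio->el 49.1 minor axis->el 53.4 132.8 138.4
164 gt ratio->el 53.9 minor axis->el 40.0 107.9 93.4
168 rs ratio->el 52.9 minor axis->el 56.2 129.3 133.5
168 rt ratio->el 55.9 minor axis->el 54.0 87.6 86.3
168 gs ratio->el 52.9 minor axis->el 53.5 132.8 133.5
168 gt ratio->el 54.4 minor axis->el 40.0 107.9 87.3
```

The lens sits at about (672.5, -234, 112.5), looking along azimuth 166.5° at 54.5° elevation. That agrees with the foot and pivot geometry. The moves can't tilt the tool directly, so before touching the mug I'll test in free air what happens at the edge of reach.

Call:
step_arm(motion=[{"claw": 85, "delta_pos": [0, 40, -40], "turn": 0}, {"claw": 85, "delta_pos": [0, 29, -29], "turn": 0}, {"claw": 85, "delta_pos": [0, 29, -29], "turn": 0}, {"claw": 85, "delta_pos": [0, 29, -29], "turn": 0}, {"claw": 85, "delta_pos": [0, 29, -29], "turn": 0}, {"claw": 85, "delta_pos": [0, 40, 0], "turn": 0}, {"claw": 85, "delta_pos": [0, 40, 0], "turn": 0}, {"claw": 85, "delta_pos": [0, 40, 0], "turn": 0}])

```text
clock: 1.07
eef_pos: [357.8, -816.9, 386.1]
tcp_rot: [3.14, 0.0, 0.413]
contact_force: [0.4, -0.6, 1.5]
opening: 0.996
grasp_force: 0.0
```

Call:
step_arm(motion=[{"claw": 85, "delta_pos": [0, 40, 0], "turn": 0}, {"claw": 85, "delta_pos": [0, 40, 0], "turn": 0}, {"claw": 85, "delta_pos": [0, 40, 0], "turn": 0}, {"claw": 85, "delta_pos": [0, 40, 0], "turn": 0}, {"claw": 85, "delta_pos": [0, 40, 0], "turn": 0}])

```text
clock: 1.48
eef_pos: [399.7, -912.5, 352.0]
tcp_rot: [3.111, -0.0, 0.413]
contact_force: [0.2, -1.5, -3.7]
opening: 0.993
grasp_force: 0.0
```

Call:
step_arm(motion=[{"claw": 85, "delta_pos": [0, 40, 0], "turn": 0}, {"claw": 85, "delta_pos": [0, 40, 0], "turn": 0}, {"claw": 85, "delta_pos": [0, 40, 0], "turn": 0}, {"claw": 85, "delta_pos": [0, 0, 0], "turn": 0}])

```text
clock: 1.82
eef_pos: [415.2, -948.1, 337.8]
tcp_rot: [3.015, 0.0, 0.413]
contact_force: [-0.5, 0.5, -1.3]
opening: 0.998
grasp_force: 0.0
```

```bash
python3 -c "
from rig import *
s=sense();print(s['qpos'],s['eef_pos'],s['tcp_rot'])"
```

```text
[-1.15953513e+00  1.12556041e+00  6.07002046e-02  1.79483498e-04
  1.82893837e+00 -1.44046522e-03] [ 415.20742133 -948.12603124  337.83227537] [3.01519887e+00 1.52051310e-05 4.12757504e-01]
```

Call:
step_arm(motion=[{"claw": 85, "delta_pos": [0, -40, 0], "turn": 0}, {"claw": 85, "delta_pos": [0, -40, 0], "turn": 0}, {"claw": 85, "delta_pos": [0, -40, 0], "turn": 0}, {"claw": 85, "delta_pos": [0, -40, 0], "turn": 0}, {"claw": 85, "delta_pos": [0, 0, 0], "turn": 0}])

```text
clock: 2.23
eef_pos: [375.6, -857.6, 326.8]
tcp_rot: [3.03, -0.0, 0.413]
contact_force: [-0.9, 0.8, -2.7]
opening: 0.995
grasp_force: 0.0
```

Pushing outward past the limit leans the tool outward, towards az -66°, and the lean of about 0.11 rad stays when the arm retracts. So tilts can be built up this way. Next I'll turn the tool to the grasp yaw (tool y along -14.7°, across the mug's x) while rising.

Call:
step_arm(motion=[{"claw": 85, "delta_pos": [0, 0, -20], "turn": -0.12}, {"claw": 85, "delta_pos": [0, 0, -20], "turn": -0.12}, {"claw": 85, "delta_pos": [0, 0, -20], "turn": -0.12}, {"claw": 85, "delta_pos": [0, 0, -20], "turn": -0.12}, {"claw": 85, "delta_pos": [0, 0, -20], "turn": -0.12}, {"claw": 85, "delta_pos": [0, 0, -20], "turn": -0.12}, {"claw": 85, "delta_pos": [0, 0, -20], "turn": -0.12}, {"claw": 85, "delta_pos": [0, 0, -20], "turn": -0.06}])

```text
clock: 2.9
eef_pos: [371.0, -847.2, 493.2]
tcp_rot: [3.062, 0.101, 1.316]
contact_force: [-0.4, -0.0, 0.5]
opening: 0.997
grasp_force: 0.0
```

```bash
cat >> h.py <<'E'
from scipy.spatial.transform import Rotation as Ro
def st():
    s=sense();R=Ro.from_euler("xyz",s["tcp_rot"]).as_matrix();z=R[:,2]
    print("t",round(s["clock"],2),"p",s["eef_pos"].round(1),"q",s["qpos"].round(3),"open",round(s["opening"]*85.4,1),"gf",s["grasp_force"],"F",s["contact_force"].round(1))
    print("toolz",z.round(4),"tilt",np.degrees(np.arccos(-z[2])).round(2),"az",np.degrees(np.arctan2(z[1],z[0])).round(1),"yaxis az",np.degrees(np.arctan2(R[1,1],R[0,1])).round(1));return s,R
def go(X,R,p): d=R.T@(np.array(X)-p);print("need tool delta",d.round(1),"rows",np.abs(d).max()/41);return d
E
python3 - <<'E'
from h import *
s,R=st()
T=cam("top");print(plane(T,(300,104),0),plane(T,(300,85),-700),plane(T,(300,79),-700))
go((560,-250,420),R,s["eef_pos"])
E
```

```text
t 2.9 p [ 371.  -847.2  493.2] q [-1.16   0.784  0.407  0.     1.822 -0.908] open 85.2 gf 0.0 F [-0.4 -0.   0.5]
toolz [ 0.0515 -0.1175 -0.9917] tilt 7.37 az -66.3 yaxis az -14.2
[ 9.68896583e+02  3.59737004e+01 -2.27373675e-13] [1329.66886307   71.50793779 -700.        ] [1356.43685386   71.21610304 -700.        ]
need tool delta [629.7  31.2  12.2] rows 15.359615227969327
```

Call:
step_arm(motion=[{"claw": 85, "delta_pos": [40, 5.5, -3], "turn": 0}, {"claw": 85, "delta_pos": [40, 5.5, -3], "turn": 0}, {"claw": 85, "delta_pos": [40, 5.5, -3], "turn": 0}, {"claw": 85, "delta_pos": [40, 5.5, -3], "turn": 0}, {"claw": 85, "delta_pos": [40, 5.5, -3], "turn": 0}, {"claw": 85, "delta_pos": [40, 5.5, -3], "turn": 0}, {"claw": 85, "delta_pos": [40, 5.5, -3], "turn": 0}, {"claw": 85, "delta_pos": [40, 5.5, -3], "turn": 0}])

```text
clock: 3.62
eef_pos: [495.1, -546.4, 486.9]
tcp_rot: [3.061, 0.101, 1.307]
contact_force: [0.6, 0.1, -0.9]
opening: 0.996
grasp_force: 0.0
```

Call:
step_arm(motion=[{"claw": 85, "delta_pos": [40, 5.5, -3], "turn": 0}, {"claw": 85, "delta_pos": [40, 5.5, -3], "turn": 0}, {"claw": 85, "delta_pos": [40, 5.5, -3], "turn": 0}, {"claw": 85, "delta_pos": [40, 5.5, -3], "turn": 0}, {"claw": 85, "delta_pos": [40, 5.5, -3], "turn": 0}, {"claw": 85, "delta_pos": [40, 5.5, -3], "turn": 0}, {"claw": 85, "delta_pos": [40, 0, -3], "turn": 0}, {"claw": 85, "delta_pos": [40, 0, -3], "turn": 0}])

```text
clock: 4.28
eef_pos: [608.1, -244.4, 481.0]
tcp_rot: [3.061, 0.101, 1.307]
contact_force: [0.4, 0.2, 1.0]
opening: 0.998
grasp_force: 0.0
```

Call:
step_arm(motion=[{"claw": 85, "delta_pos": [37.5, -16, -3], "turn": 0}, {"claw": 85, "delta_pos": [37.5, -16, -3], "turn": 0}, {"claw": 85, "delta_pos": [37.5, -16, -3], "turn": 0}, {"claw": 85, "delta_pos": [37.5, -16, -3], "turn": 0}, {"claw": 85, "delta_pos": [37.5, -16, -3], "turn": 0}, {"claw": 85, "delta_pos": [37.5, -16, -3], "turn": 0}, {"claw": 85, "delta_pos": [37.5, -16, -3], "turn": 0}, {"claw": 85, "delta_pos": [37.5, -16, -3], "turn": 0}])

```text
clock: 4.95
eef_pos: [559.6, 78.4, 464.5]
tcp_rot: [3.061, 0.101, 1.307]
contact_force: [1.3, -0.0, 0.7]
opening: 0.996
grasp_force: 0.0
```

Call:
step_arm(motion=[{"claw": 85, "delta_pos": [31, -27, -5], "turn": 0}, {"claw": 85, "delta_pos": [31, -27, -5], "turn": 0}, {"claw": 85, "delta_pos": [31, -27, -5], "turn": 0}, {"claw": 85, "delta_pos": [31, -27, -5], "turn": 0}, {"claw": 85, "delta_pos": [31, -27, -5], "turn": 0}, {"claw": 85, "delta_pos": [31, -27, -5], "turn": 0}, {"claw": 85, "delta_pos": [31, -27, -5], "turn": 0}, {"claw": 85, "delta_pos": [31, -27, -5], "turn": 0}])

```text
clock: 5.62
eef_pos: [412.6, 375.2, 462.1]
tcp_rot: [3.061, 0.1, 1.307]
contact_force: [0.2, 0.9, -0.5]
opening: 0.994
grasp_force: 0.0
```

Call:
step_arm(motion=[{"claw": 85, "delta_pos": [31, -27, -5], "turn": 0}, {"claw": 85, "delta_pos": [31, -27, -5], "turn": 0}, {"claw": 85, "delta_pos": [31, -27, -5], "turn": 0}, {"claw": 85, "delta_pos": [31, -27, -5], "turn": 0}, {"claw": 85, "delta_pos": [18, -37, -5], "turn": 0}, {"claw": 85, "delta_pos": [18, -37, -5], "turn": 0}, {"claw": 85, "delta_pos": [18, -37, -5], "turn": 0}, {"claw": 85, "delta_pos": [18, -37, -5], "turn": 0}])

```text
clock: 6.28
eef_pos: [213.8, 631.8, 461.3]
tcp_rot: [3.061, 0.101, 1.307]
contact_force: [0.2, 1.1, -0.9]
opening: 0.995
grasp_force: 0.0
```

Call:
step_arm(motion=[{"claw": 85, "delta_pos": [18, -37, -5], "turn": 0}, {"claw": 85, "delta_pos": [18, -37, -5], "turn": 0}, {"claw": 85, "delta_pos": [18, -37, -5], "turn": 0}, {"claw": 85, "delta_pos": [18, -37, -5], "turn": 0}, {"claw": 85, "delta_pos": [18, -37, -5], "turn": 0}, {"claw": 85, "delta_pos": [18, -37, -5], "turn": 0}, {"claw": 85, "delta_pos": [30, -27, -5], "turn": 0}, {"claw": 85, "delta_pos": [30, -27, -5], "turn": 0}])

```text
clock: 6.95
eef_pos: [-8.5, 860.1, 462.8]
tcp_rot: [3.062, 0.1, 1.31]
contact_force: [-0.0, 2.4, 1.5]
opening: 0.995
grasp_force: 0.0
```

```bash
python3 -c "
from h import *
s,R=st()"
```

```text
t 6.95 p [ -8.5 860.1 462.8] q [ 1.598  0.819  0.406 -0.054  2.035  1.834] open 84.9 gf 0.0 F [-0.   2.4  1.5]
toolz [ 0.0514 -0.1172 -0.9918] tilt 7.35 az -66.3 yaxis az -14.5
```

Call:
step_arm(motion=[{"claw": 85, "delta_pos": [30, -24, -14], "turn": 0}, {"claw": 85, "delta_pos": [30, -24, -14], "turn": 0}, {"claw": 85, "delta_pos": [30, -24, -14], "turn": 0}, {"claw": 85, "delta_pos": [30, -24, -14], "turn": 0}, {"claw": 85, "delta_pos": [30, -24, -14], "turn": 0}])

```text
clock: 7.37
eef_pos: [-69.1, 924.5, 451.6]
tcp_rot: [3.085, 0.024, 1.313]
contact_force: [-1.3, 0.7, 0.5]
opening: 0.997
grasp_force: 0.0
```

```bash
python3 -c "
from h import *
s,R=st()"
```

```text
t 7.37 p [-69.1 924.5 451.6] q [ 1.66   1.006  0.06  -0.053  2.117  1.891] open 85.1 gf 0.0 F [-1.3  0.7  0.5]
toolz [ 0.0486 -0.0377 -0.9981] tilt 3.53 az -37.8 yaxis az -14.7
```

Call:
step_arm(motion=[{"claw": 85, "delta_pos": [30, -24, -14], "turn": 0}])

```text
clock: 7.45
eef_pos: [-82.5, 932.5, 451.1]
tcp_rot: [3.094, -0.002, 1.314]
contact_force: [0.3, -0.1, 1.3]
opening: 0.995
grasp_force: 0.0
```

```bash
python3 -c "
from h import *
s,R=st()
go((400,500,420),R,s['eef_pos']);go((488,187,230),R,np.array([400,500,420]));go((488,187,220),R,s['eef_pos'])"
```

```text
t 7.45 p [-82.5 932.5 451.1] q [ 1.674  1.007  0.059 -0.052  2.09   1.905] open 85.0 gf 0.0 F [ 0.3 -0.1  1.3]
toolz [ 0.0464 -0.0105 -0.9989] tilt 2.73 az -12.7 yaxis az -14.7
need tool delta [-296.   574.3   58. ] rows 14.008512400641962
need tool delta [-280.7  155.3  197.1] rows 6.8473777219666605
need tool delta [-576.7  729.2  265.1] rows 17.785604573465907
```

Call:
step_arm(motion=[{"claw": 85, "delta_pos": [-24, 30, 0], "turn": 0}, {"claw": 85, "delta_pos": [-24, 30, 0], "turn": 0}, {"claw": 85, "delta_pos": [-24, 30, 0], "turn": 0}, {"claw": 85, "delta_pos": [-24, 30, 0], "turn": 0}, {"claw": 85, "delta_pos": [-24, 30, 0], "turn": 0}, {"claw": 85, "delta_pos": [-24, 30, 0], "turn": 0}, {"claw": 85, "delta_pos": [-24, 30, 0], "turn": 0}, {"claw": 85, "delta_pos": [-24, 30, 0], "turn": 0}])

```text
clock: 8.12
eef_pos: [82.6, 715.1, 465.4]
tcp_rot: [3.094, -0.003, 1.314]
contact_force: [0.0, 1.1, 0.7]
opening: 0.997
grasp_force: 0.0
```

Call:
step_arm(motion=[{"claw": 85, "delta_pos": [-24, 30, 10], "turn": 0}, {"claw": 85, "delta_pos": [-24, 30, 10], "turn": 0}, {"claw": 85, "delta_pos": [-24, 30, 10], "turn": 0}, {"claw": 85, "delta_pos": [-24, 30, 10], "turn": 0}, {"claw": 85, "delta_pos": [-24, 30, 10], "turn": 0}, {"claw": 85, "delta_pos": [-24, 30, 10], "turn": 0}, {"claw": 85, "delta_pos": [-24, 30, 10], "turn": 0}, {"claw": 85, "delta_pos": [-24, 30, 10], "turn": 0}])

```text
clock: 8.78
eef_pos: [269.6, 468.4, 396.0]
tcp_rot: [3.094, -0.003, 1.314]
contact_force: [-0.1, 0.4, 0.4]
opening: 0.996
grasp_force: 0.0
```

```bash
python3 -c "
from h import *
s,R=st()
go((488,187,230),R,s['eef_pos'])"
```

```text
t 8.78 p [269.6 468.4 396. ] q [ 1.074  0.096  1.619 -0.046  1.412  1.337] open 85.0 gf 0.0 F [-0.1  0.4  0.4]
toolz [ 0.0469 -0.009  -0.9989] tilt 2.74 az -10.9 yaxis az -14.7
need tool delta [-217.3  274.5  178.6] rows 6.693938975171077
```

Call:
step_arm(motion=[{"claw": 85, "delta_pos": [-21.7, 27.4, 18], "turn": 0}, {"claw": 85, "delta_pos": [-21.7, 27.4, 18], "turn": 0}, {"claw": 85, "delta_pos": [-21.7, 27.4, 18], "turn": 0}, {"claw": 85, "delta_pos": [-21.7, 27.4, 18], "turn": 0}, {"claw": 85, "delta_pos": [-21.7, 27.4, 18], "turn": 0}, {"claw": 85, "delta_pos": [-21.7, 27.4, 18], "turn": 0}, {"claw": 85, "delta_pos": [-21.7, 27.4, 18], "turn": 0}, {"claw": 85, "delta_pos": [-21.7, 27.4, 18], "turn": 0}])

```text
clock: 9.45
eef_pos: [444.4, 244.1, 261.8]
tcp_rot: [3.094, -0.003, 1.314]
contact_force: [-0.2, 0.2, 0.7]
opening: 0.994
grasp_force: 0.0
```

Call:
step_arm(motion=[{"claw": 85, "delta_pos": [-21.7, 27.4, 18], "turn": 0}, {"claw": 85, "delta_pos": [-21.7, 27.4, 18], "turn": 0}, {"claw": 85, "delta_pos": [0, 0, 0], "turn": 0}, {"claw": 85, "delta_pos": [0, 0, 0], "turn": 0}])

```text
clock: 9.78
eef_pos: [487.6, 187.9, 227.8]
tcp_rot: [3.096, -0.002, 1.311]
contact_force: [0.2, 0.3, -0.4]
opening: 0.996
grasp_force: 0.0
```

```bash
python3 -c "
from h import *
s,R=st()
go((490,186.5,84),R,s['eef_pos'])
a=cam('side')['img'];b=cam('top')['img']
cv2.imwrite('pics/hover.png',np.hstack([cv2.resize(a[200:400,250:450],(400,400)),cv2.resize(b[180:380,150:350],(400,400))])[:,:,::-1])"
```

```text
t 9.78 p [487.6 187.9 227.8] q [ 0.382  0.187  1.889 -0.03   1.029  0.657] open 85.1 gf 0.0 F [ 0.2  0.3 -0.4]
toolz [ 0.0447 -0.0101 -0.9989] tilt 2.63 az -12.8 yaxis az -14.9
need tool delta [ -0.9  -3.9 143.8] rows 3.5068165354586394
```

View pics/hover.png

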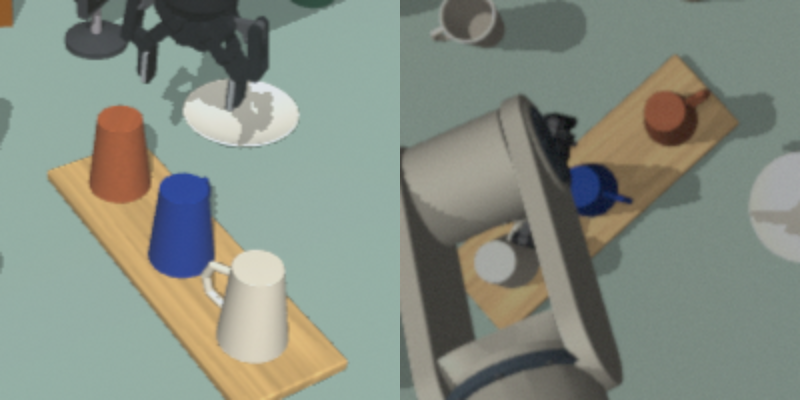

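The hover view shows the open fingers straddling the blue mug. In the left crop the pads are near (147,65) and (235,95), with the mug foot at (183,187) midway below them. Descending.

Call:
step_arm(motion=[{"claw": 85, "delta_pos": [-0.5, -1, 36], "turn": 0}, {"claw": 85, "delta_pos": [-0.4, -1, 36], "turn": 0}, {"claw": 85, "delta_pos": [0, -1, 30], "turn": 0}, {"claw": 85, "delta_pos": [0, -1, 22], "turn": 0}, {"claw": 85, "delta_pos": [0, 0, 19], "turn": 0}, {"claw": 85, "delta_pos": [0, 0, 0], "turn": 0}])

```text
clock: 10.38
eef_pos: [487.7, 189.1, 83.1]
tcp_rot: [3.098, -0.0, 1.317]
contact_force: [-1.1, -0.6, -0.6]
opening: 0.995
grasp_force: 0.0
```

Call:
step_arm(force=40, motion=[{"claw": 40, "delta_pos": [0, 0, 0], "turn": 0}, {"claw": 40, "delta_pos": [0, 0, 0], "turn": 0}, {"claw": 40, "delta_pos": [0, 0, 0], "turn": 0}, {"claw": 40, "delta_pos": [0, 0, 0], "turn": 0}])

```text
clock: 10.72
eef_pos: [490.7, 189.3, 87.7]
tcp_rot: [3.092, -0.005, 1.315]
contact_force: [-3.1, 1.4, 7.7]
opening: 0.66
grasp_force: 40.7
```

Call:
step_arm(force=60, motion=[{"claw": 35, "delta_pos": [0, 0, 0], "turn": 0}, {"claw": 35, "delta_pos": [0, 0, 0], "turn": 0}, {"claw": 35, "delta_pos": [0, 0, 0], "turn": 0}])

```text
clock: 10.97
eef_pos: [490.6, 189.3, 87.9]
tcp_rot: [3.092, -0.005, 1.315]
contact_force: [-4.7, 1.8, 10.5]
opening: 0.64
grasp_force: 61.1
```

Call:
step_arm(motion=[{"claw": 35, "delta_pos": [0, 0.7, -15], "turn": 0}, {"claw": 35, "delta_pos": [0, 1.4, -30], "turn": 0}, {"claw": 35, "delta_pos": [0, 1.6, -36], "turn": 0}, {"claw": 35, "delta_pos": [0, 1.6, -36], "turn": 0}, {"claw": 35, "delta_pos": [0, 1.6, -36], "turn": 0}, {"claw": 35, "delta_pos": [0, 1.6, -36], "turn": 0}, {"claw": 35, "delta_pos": [0, 1, -20], "turn": 0}, {"claw": 35, "delta_pos": [0, 0, 0], "turn": 0}])

```text
clock: 11.63
eef_pos: [491.6, 189.0, 301.4]
tcp_rot: [3.086, -0.009, 1.316]
contact_force: [0.5, 0.9, -2.5]
opening: 0.643
grasp_force: 64.9
```

```bash
python3 -c "
from h import *
s,R=st()
go((810,-194,480),R,s['eef_pos'])
a=cam('side')['img'];b=cam('top')['img']
cv2.imwrite('pics/lift.png',np.hstack([cv2.resize(a[120:420,200:500],(400,400)),cv2.resize(b[130:430,130:430],(400,400))])[:,:,::-1])"
```

```text
t 11.63 p [491.6 189.  301.4] q [ 0.381  0.114  1.803 -0.028  1.174  0.646] open 54.9 gf 64.8873189779988 F [ 0.5  0.9 -2.5]
toolz [ 0.0564 -0.0053 -0.9984] tilt 3.25 az -5.4 yaxis az -14.6
need tool delta [-288.6  414.2 -158.3] rows 10.102983687307054
```

View pics/lift.png

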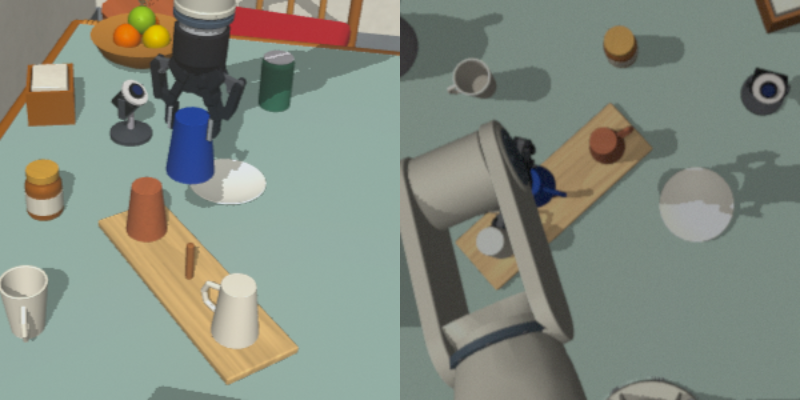

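The lift worked: the mug hangs upright in the grip at left-crop (190,145), and the empty peg shows at (190,260). Next I carry it towards the reach limit at az about -13.5°.

Call:
step_arm(motion=[{"claw": 35, "delta_pos": [-20.6, 29.6, -14], "turn": 0}, {"claw": 35, "delta_pos": [-20.6, 29.6, -14], "turn": 0}, {"claw": 35, "delta_pos": [-20.6, 29.6, -14], "turn": 0}, {"claw": 35, "delta_pos": [-20.6, 29.6, -14], "turn": 0}, {"claw": 35, "delta_pos": [-20.6, 29.6, -11], "turn": 0}, {"claw": 35, "delta_pos": [-20.6, 29.6, -11], "turn": 0}, {"claw": 35, "delta_pos": [-20.6, 29.6, -11], "turn": 0}, {"claw": 35, "delta_pos": [-20.6, 29.6, -11], "turn": 0}])

```text
clock: 12.4
eef_pos: [672.1, -31.8, 403.5]
tcp_rot: [3.098, -0.002, 1.315]
contact_force: [1.4, 0.4, -2.6]
opening: 0.642
grasp_force: 65.0
```

Call:
step_arm(motion=[{"claw": 35, "delta_pos": [-20.6, 29.6, -11], "turn": 0}, {"claw": 35, "delta_pos": [-20.6, 29.6, -11], "turn": 0}, {"claw": 35, "delta_pos": [-20.6, 29.6, -11], "turn": 0}, {"claw": 35, "delta_pos": [-20.6, 29.6, -11], "turn": 0}, {"claw": 35, "delta_pos": [-20.6, 29.6, -11], "turn": 0}, {"claw": 35, "delta_pos": [-20.6, 29.6, -11], "turn": 0}])

```text
clock: 12.9
eef_pos: [809.8, -195.5, 477.0]
tcp_rot: [3.098, -0.003, 1.316]
contact_force: [1.4, 0.4, -3.1]
opening: 0.642
grasp_force: 65.0
```

Call:
step_arm(motion=[{"claw": 35, "delta_pos": [0, 35, -14], "turn": 0}, {"claw": 35, "delta_pos": [0, 35, -14], "turn": 0}, {"claw": 35, "delta_pos": [0, 35, -14], "turn": 0}, {"claw": 35, "delta_pos": [0, 35, -14], "turn": 0}])

```text
clock: 13.23
eef_pos: [895.8, -217.2, 515.4]
tcp_rot: [3.085, -0.003, 1.315]
contact_force: [3.0, -1.0, -3.4]
opening: 0.644
grasp_force: 65.1
```

```bash
python3 -c "
from h import *
s,R=st()
a=Ro.from_euler('xyz',[3.092,-.005,1.315]).as_matrix().T[:,2];print('mug axis',R@a,'want -.5647 .1356 .8141')"
```

```text
t 13.23 p [ 895.8 -217.2  515.4] q [-0.24   0.921  0.092  0.003  2.071  0.017] open 55.0 gf 65.0583577415091 F [ 3.  -1.  -3.4]
toolz [ 0.0558 -0.0114 -0.9984] tilt 3.26 az -11.5 yaxis az -14.7
mug axis [-0.00657575  0.00366855  0.99997165] want -.5647 .1356 .8141
```

Call:
step_arm(motion=[{"claw": 35, "delta_pos": [0, 37, -16], "turn": 0}, {"claw": 35, "delta_pos": [0, 37, -16], "turn": 0}, {"claw": 35, "delta_pos": [0, 37, -16], "turn": 0}, {"claw": 35, "delta_pos": [0, 37, -16], "turn": 0}, {"claw": 35, "delta_pos": [0, 37, -14], "turn": 0}, {"claw": 35, "delta_pos": [0, 37, -14], "turn": 0}])

```text
clock: 13.73
eef_pos: [941.3, -231.8, 537.3]
tcp_rot: [2.92, -0.006, 1.316]
contact_force: [-0.4, -0.2, -3.7]
opening: 0.644
grasp_force: 65.2
```

```bash
python3 -c "
from h import *
s,R=st()
a=Ro.from_euler('xyz',[3.092,-.005,1.315]).as_matrix().T[:,2];print('mug axis',R@a,'want -.5647 .1356 .8141')"
```

```text
t 13.73 p [ 941.3 -231.8  537.3] q [-0.244  0.922  0.059  0.003  1.939  0.013] open 55.0 gf 65.15154134933255 F [-0.4 -0.2 -3.7]
toolz [ 0.2141 -0.0502 -0.9755] tilt 12.7 az -13.2 yaxis az -14.7
mug axis [-0.1657527   0.04267695  0.98524348] want -.5647 .1356 .8141
```

Call:
step_arm(motion=[{"claw": 35, "delta_pos": [4, 38, -12], "turn": 0}, {"claw": 35, "delta_pos": [4, 38, -12], "turn": 0}, {"claw": 35, "delta_pos": [4, 38, -10], "turn": 0}, {"claw": 35, "delta_pos": [4, 38, -10], "turn": 0}, {"claw": 35, "delta_pos": [2, 39, -8], "turn": 0}, {"claw": 35, "delta_pos": [2, 39, -8], "turn": 0}, {"claw": 35, "delta_pos": [0, 39, -6], "turn": 0}, {"claw": 35, "delta_pos": [0, 39, -6], "turn": 0}])

```text
clock: 14.4
eef_pos: [1006.8, -234.2, 567.7]
tcp_rot: [2.703, -0.011, 1.318]
contact_force: [-0.3, 0.2, -3.4]
opening: 0.638
grasp_force: 65.2
```

```bash
python3 -c "
from h import *
s,R=st()
a=Ro.from_euler('xyz',[3.092,-.005,1.315]).as_matrix().T[:,2];m=R@a;print('mug axis',m,np.degrees([np.arccos(m[2]),np.arctan2(m[1],m[0])]),'want 35.5 166.5')"
```

```text
t 14.4 p [1006.8 -234.2  567.7] q [-0.23   0.914  0.06   0.     1.729  0.025] open 54.5 gf 65.17715014328132 F [-0.3  0.2 -3.4]
toolz [ 0.4138 -0.0968 -0.9052] tilt 25.15 az -13.2 yaxis az -14.8
mug axis [-0.36869092  0.09009442  0.92517566] [ 22.30514241 166.26813513] want 35.5 166.5
```

Call:
step_arm(motion=[{"claw": 35, "delta_pos": [0, 39, -6], "turn": 0}, {"claw": 35, "delta_pos": [0, 39, -6], "turn": 0}, {"claw": 35, "delta_pos": [0, 39, -4], "turn": 0}, {"claw": 35, "delta_pos": [0, 39, -4], "turn": 0}, {"claw": 35, "delta_pos": [0, 39, -4], "turn": 0}, {"claw": 35, "delta_pos": [0, 39, -2], "turn": 0}, {"claw": 35, "delta_pos": [0, 39, -2], "turn": 0}, {"claw": 35, "delta_pos": [0, 39, 0], "turn": 0}])

```text
clock: 15.07
eef_pos: [1057.6, -254.0, 618.1]
tcp_rot: [2.485, -0.015, 1.32]
contact_force: [-0.3, -0.3, -2.8]
opening: 0.644
grasp_force: 65.2
```

```bash
python3 -c "
from h import *
s,R=st()
a=Ro.from_euler('xyz',[3.092,-.005,1.315]).as_matrix().T[:,2];m=R@a;print('mug axis',m,np.degrees([np.arccos(m[2]),np.arctan2(m[1],m[0])]),'want 35.5 166.5')"
```

```text
t 15.07 p [1057.6 -254.   618.1] q [-0.238  0.9    0.059  0.004  1.525  0.019] open 55.0 gf 65.21586180024315 F [-0.3 -0.3 -2.8]
toolz [ 0.5945 -0.14   -0.7918] tilt 37.64 az -13.2 yaxis az -15.0
mug axis [-0.55457829  0.13445584  0.82119702] [ 34.79519957 166.37177359] want 35.5 166.5
```

Call:
step_arm(motion=[{"claw": 35, "delta_pos": [0, 39, 0], "turn": 0}])

```text
clock: 15.15
eef_pos: [1063.4, -256.2, 624.6]
tcp_rot: [2.458, -0.015, 1.32]
contact_force: [0.1, 0.5, -3.9]
opening: 0.642
grasp_force: 65.2
```

```bash
cat >> h.py <<'E'
Rg=Ro.from_euler('xyz',[3.092,-.005,1.315]).as_matrix();pg=np.array([490.6,189.3,87.9])
ax=Rg.T[:,2];mt=Rg.T@(np.array([489.3,186.7,15])-pg)
LENS=np.array([672.5,-234.,112.5]);U=np.array([-.5647,.1356,.8141]);MT=LENS+120*U
def fin(extra=np.zeros(3)):
    s,R=st();m=R@ax;print('mug tilt,az',np.degrees([np.arccos(m[2]),np.arctan2(m[1],m[0])]),'mouth',s['eef_pos']+R@mt);return go(MT-R@mt+extra,R,s['eef_pos'])
E
python3 -c "
from h import *
fin()"
```

```text
t 15.15 p [1063.4 -256.2  624.6] q [-0.239  0.899  0.06   0.005  1.5    0.018] open 54.9 gf 65.21574643207714 F [ 0.1  0.5 -3.9]
toolz [ 0.6146 -0.1448 -0.7754] tilt 39.15 az -13.3 yaxis az -15.1
mug tilt,az [ 36.30755963 166.37609727] mouth [1104.21358139 -268.96807284  565.50382627]
need tool delta [ -79.5 -608.7  -38.9] rows 14.84628440385992
```

Call:
step_arm(motion=[{"claw": 35, "delta_pos": [-4.9, -38, -2.4], "turn": 0}, {"claw": 35, "delta_pos": [-4.9, -38, -2.4], "turn": 0}, {"claw": 35, "delta_pos": [-4.9, -38, -2.4], "turn": 0}, {"claw": 35, "delta_pos": [-4.9, -38, -2.4], "turn": 0}, {"claw": 35, "delta_pos": [-4.9, -38, -2.4], "turn": 0}, {"claw": 35, "delta_pos": [-4.9, -38, -2.4], "turn": 0}, {"claw": 35, "delta_pos": [-4.9, -38, -2.4], "turn": 0}, {"claw": 35, "delta_pos": [-4.9, -38, -2.4], "turn": 0}])

```text
clock: 15.82
eef_pos: [866.4, -236.6, 485.1]
tcp_rot: [2.459, -0.015, 1.321]
contact_force: [1.0, 0.1, -2.3]
opening: 0.64
grasp_force: 65.2
```

Call:
step_arm(motion=[{"claw": 35, "delta_pos": [-4.9, -38, -2.4], "turn": 0}, {"claw": 35, "delta_pos": [-4.9, -38, -2.4], "turn": 0}, {"claw": 35, "delta_pos": [-4.9, -38, -2.4], "turn": 0}, {"claw": 35, "delta_pos": [-4.9, -30, -2.4], "turn": 0}, {"claw": 35, "delta_pos": [0, -15, 0], "turn": 0}, {"claw": 35, "delta_pos": [0, 0, 0], "turn": 0}])

```text
clock: 16.32
eef_pos: [735.0, -221.9, 389.5]
tcp_rot: [2.465, -0.015, 1.32]
contact_force: [0.5, -0.3, -3.7]
opening: 0.637
grasp_force: 65.2
```

```bash
python3 -c "
from h import *
fin()"
```

```text
t 16.32 p [ 735.  -221.9  389.5] q [-0.319  0.184  1.687  0.098  0.598 -0.125] open 54.4 gf 65.20731616183184 F [ 0.5 -0.3 -3.7]
toolz [ 0.6097 -0.1435 -0.7795] tilt 38.78 az -13.2 yaxis az -15.1
mug tilt,az [ 35.93700708 166.38321648] mouth [ 775.36355191 -234.58918301  330.13215707]
need tool delta [ -27.8 -207.   -13. ] rows 5.048487546913429
```

Call:
step_arm(motion=[{"claw": 35, "delta_pos": [-4.6, -36, -2.2], "turn": 0}, {"claw": 35, "delta_pos": [-4.6, -36, -2.2], "turn": 0}, {"claw": 35, "delta_pos": [-4.6, -36, -2.2], "turn": 0}, {"claw": 35, "delta_pos": [-4.6, -36, -2.2], "turn": 0}, {"claw": 35, "delta_pos": [-4.6, -33, -2.2], "turn": 0}, {"claw": 35, "delta_pos": [-4.8, -30, -2], "turn": 0}, {"claw": 35, "delta_pos": [0, 0, 0], "turn": 0}, {"claw": 35, "delta_pos": [0, 0, 0], "turn": 0}])

```text
clock: 16.98
eef_pos: [568.2, -206.2, 272.0]
tcp_rot: [2.46, -0.015, 1.32]
contact_force: [-0.5, -0.8, -2.5]
opening: 0.642
grasp_force: 65.3
```

```bash
python3 -c "
from h import *
fin()
a=cam('side');b=cam('top')
cv2.imwrite('pics/s1.png',a['img'][:,:,::-1]);cv2.imwrite('pics/t1.png',b['img'][:,:,::-1])
c=lambda i,x,y:cv2.resize(i[y:y+100,x:x+100],(400,400),interpolation=cv2.INTER_CUBIC)
p=proj(a,MT).astype(int);q=proj(b,MT).astype(int);print(p,q)
cv2.imwrite('pics/fin1.png',np.hstack([c(a['img'],p[0]-50,p[1]-50),c(b['img'],q[0]-50,q[1]-50)])[:,:,::-1])"
```

```text
t 16.98 p [ 568.2 -206.2  272. ] q [-0.414  0.04   2.137  0.381  0.312 -0.481] open 54.9 gf 65.32535053571337 F [-0.5 -0.8 -2.5]
toolz [ 0.6133 -0.1449 -0.7765] tilt 39.06 az -13.3 yaxis az -15.1
mug tilt,az [ 36.21526329 166.33789259] mouth [ 608.88431929 -219.0451478   212.78147732]
need tool delta [ 0.2 -5.  -0.7] rows 0.1221487848768868
[326 159] [405 217]
```

View pics/fin1.png

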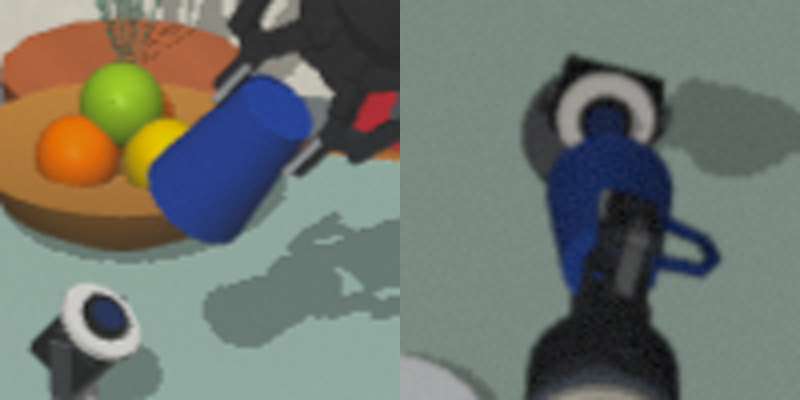

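The mug faces the camera as planned. In the left crop it is at (230,160), opening towards the lens at (105,315), and the top view shows it in line with the lens. I'll check its true axis against the silhouettes.

```bash
python3 - <<'E'
from h import *
s=sense();R=Ro.from_euler("xyz",s["tcp_rot"]).as_matrix();m=R@ax;M=s["eef_pos"]+R@mt
for n in("side","top"):
    f=cam(n);I=cv2.resize(f["img"],None,fx=4,fy=4,interpolation=cv2.INTER_CUBIC).astype(int);B=(I[...,2]>1.5*I[...,0])&(I[...,2]-I[...,0]>25)
    p0,p1=proj(f,M),proj(f,M+95*m);d=(p1-p0)/np.linalg.norm(p1-p0);nrm=np.array([-d[1],d[0]]);L=np.linalg.norm(p1-p0);print(n,p0.round(1),p1.round(1),L.round(1))
    for k in np.linspace(.0,.9,10):
        c=p0+k*(p1-p0);r=np.arange(-25,25,.1);P=((c+r[:,None]*nrm)*4+1.5).round().astype(int);b=B[P[:,1],P[:,0]];v=r[b]
        q=f["R"]@(M+95*k*m)+f["t"];print(k.round(1),"lo/hi %.1f %.1f mid(mm) %.1f halfw(mm) %.1f expect %.1f"%(v.min(),v.max(),(v.min()+v.max())/2*q[2]/f["f"],(v.max()-v.min())/2*q[2]/f["f"],37-11*k))
    r=np.arange(-15,L+15,.1);P=((p0+r[:,None]*d)*4+1.5).round().astype(int);b=B[P[:,1],P[:,0]];print("along",r[b].min(),r[b].max())
    A=LENS;v=proj(f,LENS)-p0;print("lens offset from axis line(mm)",v@nrm*q[2]/f["f"])
E
```

```text
side [324.1 157.2] [345.2 134. ] 31.4
0.0 lo/hi -14.0 13.3 mid(mm) -0.9 halfw(mm) 35.2 expect 37.0
0.1 lo/hi -13.9 12.8 mid(mm) -1.4 halfw(mm) 34.3 expect 35.9
0.2 lo/hi -13.4 12.7 mid(mm) -0.9 halfw(mm) 33.4 expect 34.8
0.3 lo/hi -12.9 12.2 mid(mm) -0.9 halfw(mm) 32.0 expect 33.7
0.4 lo/hi -12.9 11.7 mid(mm) -1.5 halfw(mm) 31.2 expect 32.6
0.5 lo/hi -12.3 11.5 mid(mm) -1.0 halfw(mm) 30.1 expect 31.5
0.6 lo/hi -11.9 10.4 mid(mm) -1.9 halfw(mm) 28.1 expect 30.4
0.7 lo/hi -11.6 10.1 mid(mm) -1.9 halfw(mm) 27.2 expect 29.3
0.8 lo/hi -11.4 10.2 mid(mm) -1.5 halfw(mm) 27.0 expect 28.2
0.9 lo/hi -11.2 9.9 mid(mm) -1.6 halfw(mm) 26.2 expect 27.1
along -8.700000000000022 35.79999999999982
lens offset from axis line(mm) 9.458130531925905
top [406.9 214.7] [406.9 234.1] 19.3
0.0 lo/hi -15.0 15.4 mid(mm) 0.5 halfw(mm) 35.1 expect 37.0
0.1 lo/hi -15.0 15.1 mid(mm) 0.1 halfw(mm) 34.6 expect 35.9
0.2 lo/hi -14.8 14.9 mid(mm) 0.1 halfw(mm) 33.9 expect 34.8
0.3 lo/hi -15.3 14.4 mid(mm) -1.0 halfw(mm) 33.6 expect 33.7
0.4 lo/hi -18.8 14.1 mid(mm) -5.3 halfw(mm) 37.0 expect 32.6
0.5 lo/hi -22.8 13.4 mid(mm) -10.5 halfw(mm) 40.4 expect 31.5
0.6 lo/hi -25.0 13.1 mid(mm) -13.2 halfw(mm) 42.2 expect 30.4
0.7 lo/hi -25.0 12.6 mid(mm) -13.6 halfw(mm) 41.4 expect 29.3
0.8 lo/hi -25.0 12.4 mid(mm) -13.8 halfw(mm) 40.9 expect 28.2
0.9 lo/hi -25.0 12.1 mid(mm) -14.0 halfw(mm) 40.2 expect 27.1
along -15.0 -1.3000000000000487
lens offset from axis line(mm) 2.7136381571669834
```

Call:
step_arm(motion=[{"claw": 35, "delta_pos": [0, -5, -0.5], "turn": 0}, {"claw": 35, "delta_pos": [0, 0, 0], "turn": 0}, {"claw": 35, "delta_pos": [0, 0, 0], "turn": 0}, {"claw": 35, "delta_pos": [0, 0, 0], "turn": 0}])

```text
clock: 17.52
eef_pos: [564.5, -204.8, 268.7]
tcp_rot: [2.461, -0.015, 1.321]
contact_force: [0.1, -0.2, -3.4]
opening: 0.639
grasp_force: 65.3
```

```bash
python3 - <<'E'
from h import *
fin();s=sense();R=Ro.from_euler("xyz",s["tcp_rot"]).as_matrix();m=R@ax;M=s["eef_pos"]+R@mt
d=M-LENS;print("dist along look",d@U,"lateral",d-(d@U)*U,"angle",np.degrees(np.arccos(m@U)));e=LENS-M;print("lens rel. mug axis",e@m,np.linalg.norm(e-(e@m)*m))
E
```

```text
t 17.52 p [ 564.5 -204.8  268.7] q [-0.415  0.039  2.147  0.393  0.305 -0.496] open 54.6 gf 65.33486108266516 F [ 0.1 -0.2 -3.4]
toolz [ 0.6127 -0.1441 -0.7771] tilt 39.01 az -13.2 yaxis az -15.0
mug tilt,az [ 36.16014431 166.40021379] mouth [ 605.09459878 -217.57211967  209.44960889]
need tool delta [-0.2  0.2 -0.8] rows 0.018881708500850542
dist along look 119.21812724055465 lateral [-0.08292476  0.26190228 -0.10586849] angle 0.5739363189917235
lens rel. mug axis -119.21056512273566 1.1963248606034897
```

```bash
python3 -c "
from rig import *
print(sign_off())"
```

```text
the job is handed in; nothing more can be done
None
```

I handed the job in at 17.5 s with the arm still holding the blue mug clear of everything: its mouth faces the inspection lens about 119 mm from the glass, within about 1 mm of centre and 1° of square by my own measurements.

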